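# Hang up the guest headphones at the window counter

### The job

Hang both pairs of headphones up on the window counter's two stands: the large pair over the arm of the tall stand and the small pair over the arm of the low stand, each headband resting across the arm with an ear cup hanging free on either side. Set them down gently, and leave the cups, bowl, notebook, plants and picture standing where they are.

Things in the scene. Friction and masses are not known exactly. Their poses are not given: they have to be found in the camera images.
- large_headset: large rigid headphones, black and dark grey, standing on their ear cups, headband arching over: 195 mm tall, 180 wide; cups 66 x 32 x 92 mm (x, y, z), 108 mm free between them. Headband: strip 30 mm wide (along x), 16 thick. Origin midway between the cups' undersides; z up through the crown, y from cup to cup, x across the strip. A half turn about z changes nothing.
- large_headset_crown (a point): middle of the underside of the large headband, 179 mm above the headset's origin; same axes as the headset
- small_headset: small rigid headphones, black and dark grey, standing on their ear cups, headband arching over: 125 mm tall, 148 wide; cups 52 x 26 x 58 mm (x, y, z), 88 mm free between them. Headband: strip 30 mm wide (along x), 16 thick. Origin midway between the cups' undersides; z up through the crown, y from cup to cup, x across the strip. A half turn about z changes nothing.
- small_headset_crown (a point): middle of the underside of the small headband, 109 mm above the headset's origin; same axes as the headset
- tall_stand: tall stand, fixed: wooden base 130 x 90 x 18 mm, 22 mm square post 50 mm from the base centre on +x, level round steel arm (18 mm diameter) from the post over the base towards -x; its free end is 73 mm from the base centre, with a 24 mm diameter end cap. Arm top 250 mm above the counter; only the cap is 3 mm higher. Origin under the base centre, x along the arm to the post.
- tall_stand_arm (a point): middle of the free length of the tall stand's arm, on its top line, 12 mm from the base centre towards the free end; same axes as the stand
- low_stand: low stand, fixed: wooden base 130 x 90 x 18 mm, 22 mm square post 50 mm from the base centre on +x, level round steel arm (18 mm diameter) from the post over the base towards -x; its free end is 73 mm from the base centre, with a 24 mm diameter end cap. Arm top 175 mm above the counter; only the cap is 3 mm higher. Origin under the base centre, x along the arm to the post.
- low_stand_arm (a point): middle of the free length of the low stand's arm, on its top line, 12 mm from the base centre towards the free end; same axes as the stand
- coffee_cup: white coffee cup standing on its saucer (one piece), 104 mm across, 52 mm tall; origin under its centre
- second_cup: another white coffee cup on its saucer (one piece), 104 mm across, 52 mm tall; origin under its centre
- sugar_bowl: small blue ceramic bowl between the two stands, 68 mm across, 48 mm tall; origin under its centre
- notebook: blue notebook with a pen on it, 134 x 89 mm, 26 mm high in all; origin under its centre
- potted_plant: white pot on a saucer with a leafy plant, 150 mm across, pot 105 mm and leaves about 190 mm tall, behind the stands; origin under its centre
- vase: tall white vase with upright leaves, 94 mm across, 160 mm tall (leaves to 290 mm), at the back left; origin under its centre
- picture_frame: wooden picture frame 130 mm wide, 160 mm tall, on a foot, at the back right; origin under the lower edge of the picture

How it is judged:
By the outcome, as a careful person would: the job done as asked, in the order asked, and still so for the second after the job is handed in, with the robot touching nothing.
It also fails if it takes over 58 s, if anything falls off the work surface, if the arm or the gripper's body presses on something with over 40 N, if the wrist force passes 120 N, or if a joint passes its speed limit or range.

### The arm

A 6-joint arm with a two-finger parallel gripper is mounted at the origin on the work surface. World frame = base frame: x ahead of the robot, y to its left, z up, the work surface at z = 0. Lengths are in m, angles in rad, forces in N, time in s.
With the tool pointing down it reaches from about 0.35 to 0.775 m from the base axis. Payload 7.3 kg.
Tool frame: the origin (TCP) lies between the finger pads; the fingertips stand 14 mm ahead of it and the grasp point (between the pads) lies 5 mm behind it; z points along the fingers, y is the line along which they close (so a half turn about z gives the same grasp; the last joint's range is limited). The gripper opens to 92 mm and grips with 3 to 60 N. Pads are 19 mm wide; open, the fingers measure 130 mm over their backs; the gripper's body (75 mm by 190 mm) begins 47 mm behind the grasp point.
Start: joints at [1.126, 0.342, 1.524, -0, 1.275, -0.146], TCP at [0.155, 0.502, 0.241] pointing down, gripper open.
Joint ranges: [-2.53, 2.53], [-0.77, 2.02], [0.04, 2.7], [-1, 4.14], [0.28, 2.66], [-3.11, 3.11]. Speed limits (rad/s): [2.57, 2.57, 3.14, 3.14, 3.14, 3.14].

### API

Orientations are given as [roll, pitch, yaw] about the fixed x, y, z axes, in that order (R = Rz(yaw) Ry(pitch) Rx(roll)).
In Python, from cell import robot, eyes gives the robot as it stands. The module is installed in compiled form; this text tells all that it offers.
- The arm moves only by the shell command python3 -m handwheel 'ROWS' [FORCE]. ROWS is JSON, one flat list of numbers, 5 for each row, row after row: the shift along the world's x, y, z in mm, then the turn about the world's z in rad, then the opening, from 0 (shut) to 1 (fully open). In form: [x, y, z, spin, jaw, x, y, z, spin, jaw, ...]. A call has 1 to 8 rows; each row shifts and turns the commanded pose from where the row before left it; what a row does not reach is not made up. A row lasts 1/10 s, in which the tool goes at most 50 mm and 8.59 degrees, less where a joint would pass 70% of its speed; a pose out of reach is approached as far as the arm can. A call with a gripper value outside its range is refused whole. The fingers move at their own pace and stop on an object; FORCE is the grip in N (left out, the last holds). Time passes only in rows, so rows that do not move let the fingers close. It gives the time, the measured TCP pose, the force, the opening and the grip force at its end, in the units of the state.
- robot.observe(): the state, without advancing time (a new reading comes with each control period).
- eyes.read_camera(name): name is "scene" or "top" or "wrist"; returns (picture, depth): 420x560x3 uint8, blue, green, red; 420x560 float32, m along the optical axis (not along the pixel's ray), 0 where there is no reading.
- eyes.calibration(name): a dict with "fx", "fy", "cx", "cy" (pixels), "dist_coeffs" ([k1, k2, p1, p2, k3] as OpenCV has them; the pictures are not rectified), "world_to_cam" (4x4, takes a point from world to camera coordinates). Camera axes: x right, y down, z forward; pixel columns grow to the right and rows downward; lengths in m; the calibration is good to about 2 mm. A picture is of the moment at which its call begins: read the wrist's pose just before it. calibration takes no time and is no camera call; for the wrist camera it gives the pose at the moment of the call.
- robot.hand_in(): hands the job in; it is judged then, once.
The state is a dict: "time": time; "qpos": joint angles; "qvel": joint speeds; "joint_efforts": joint torques, N m; "tool_pos": TCP position; "tool_rot": TCP orientation; "contact_force": force on the tool from outside, world axes, zero at the start; "torque": the same for the moment, N m; "opening": finger opening in m; "grip_force": force on a finger pad.
Only numpy, scipy, OpenCV 4.12 (cv2) and the standard library are available. Lean on these libraries where they do the work, as an engineer would, in place of code of your own. Each camera call takes 0.05 s, during which the arm holds its last target. There are 200 camera calls.

## Working session

There is one attempt and no reset: what is moved stays moved. The work goes in short steps, Python scripts to look and compute and a shell command to move; the robot and the scene stay as the last step left them, time stands still between calls to the robot, and variables do not carry over. Pictures are saved under pics/ and viewed, at most 10 in all, crops included, and the job is handed in when it is done.

```bash
mkdir -p pics; cat > h.py <<'E'
import numpy as np, cv2
from cell import robot, eyes
def cloud(n):
    im,d=eyes.read_camera(n); c=eyes.calibration(n)
    K=np.array([[c["fx"],0,c["cx"]],[0,c["fy"],c["cy"]],[0,0,1]]); H,W=d.shape
    uv=np.stack(np.meshgrid(np.arange(W),np.arange(H)),-1).reshape(-1,1,2).astype(np.float32)
    r=cv2.undistortPoints(uv,K,np.array(c["dist_coeffs"])).reshape(H,W,2)
    P=np.dstack([r*d[...,None],d]); T=np.linalg.inv(c["world_to_cam"])
    Q=P@T[:3,:3].T+T[:3,3]; Q[d==0]=np.nan
    return im,d,Q
E
python3 - <<'E'
from h import *
for n in("scene","top"):
    im,d,Q=cloud(n); cv2.imwrite(f"pics/{n}.png",im); np.savez(f"{n}.npz",im=im,Q=Q)
    print(n,np.linalg.inv(eyes.calibration(n)["world_to_cam"])[:3,[2,3]].T.round(2).tolist(), (d==0).mean())
E
```

```text
scene [[-0.7, 0.46, -0.55], [1.53, -0.64, 0.98]] 0.010761054421768708
top [[0.06, 0.01, -1.0], [0.46, -0.02, 1.52]] 0.0038180272108843537
```

View pics/scene.png

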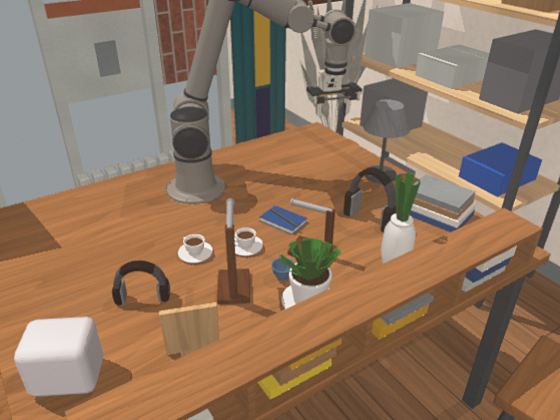

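View pics/top.png

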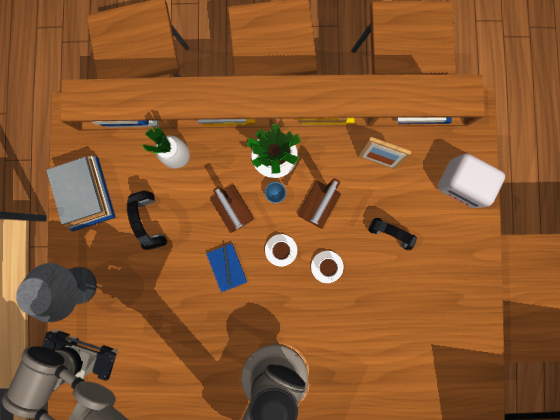

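Top view: large headset at (147,220), small at (392,234), stands at (232,207) and (320,203), with cups and notebook in front of them. The scene view shows the right-hand stand is the tall one. Now I'll measure.

```bash
cat > m.py <<'E'
from h import *
z=np.load("top.npz");Q=z["Q"];s=np.load("scene.npz")["Q"]
def clus(box,lo,hi,name):
    u0,u1,v0,v1=box
    for n,P in(("top",Q[v0:v1,u0:u1].reshape(-1,3)),("scene",s.reshape(-1,3))):
        if n=="scene": P=P[(P[:,0]>b[0])&(P[:,0]<b[1])&(P[:,1]>b[2])&(P[:,1]<b[3])]
        P=P[(P[:,2]>lo)&(P[:,2]<hi)]
        if n=="top": b=[P[:,0].min()-.02,P[:,0].max()+.02,P[:,1].min()-.02,P[:,1].max()+.02]
        if len(P)<5: print(name,n,len(P));continue
        (c,wh,a)=cv2.minAreaRect(P[:,:2].astype(np.float32)); 
        m=P[:,:2].mean(0);w,V=np.linalg.eigh(np.cov((P[:,:2]-m).T))
        print(name,n,len(P),"rect",np.round(c,4),np.round(wh,3),round(a,1),"mean",m.round(4),"ax",np.round(np.degrees(np.arctan2(V[1,1],V[0,1])),1)," z95",np.percentile(P[:,2],[50,95]).round(4))
L=(120,175,185,255);S=(360,425,210,255);LS=(200,262,155,240);TS=(292,352,170,235)
clus(L,.05,.3,"large");clus(L,.175,.3,"large crown")
clus(S,.03,.3,"small");clus(S,.108,.3,"small crown")
clus(LS,.15,.3,"lowarm");clus(LS,.01,.03,"lowbase");clus(TS,.225,.3,"tallarm");clus(TS,.01,.03,"tallbase")
for n,b in dict(cup1=(262,300,232,268),cup2=(308,345,248,285),bowl=(262,288,180,204),note=(203,248,238,293),plant=(248,302,122,180),frame=(355,412,132,170),vase=(140,192,122,170)).items():
    P=Q[b[2]:b[3],b[0]:b[1]].reshape(-1,3);P=P[P[:,2]>.008];print(n,np.nanmin(P,0).round(3),np.nanmax(P,0).round(3))
E
python3 m.py
```

```text
large top 975 rect [0.5102 0.3949] [0.182 0.069] 14.9 mean [0.5054 0.3886] ax -165.0  z95 [0.1551 0.1969]
large scene 1005 rect [0.5112 0.3953] [0.178 0.073] 16.7 mean [0.5182 0.3867] ax -164.4  z95 [0.1172 0.1941]
large crown top 369 rect [0.5092 0.3954] [0.102 0.032] 16.1 mean [0.5093 0.3951] ax -164.8  z95 [0.1908 0.1992]
large crown scene 231 rect [0.5117 0.3956] [0.099 0.041] 13.4 mean [0.5173 0.3918] ax -159.3  z95 [0.1884 0.1976]
small top 601 rect [ 0.4604 -0.3803] [0.15  0.052] 63.0 mean [ 0.4636 -0.3686] ax 61.3  z95 [0.1071 0.1273]
small scene 1008 rect [ 0.4642 -0.3837] [0.149 0.049] 63.2 mean [ 0.47   -0.3815] ax 64.5  z95 [0.093  0.1249]
small crown top 296 rect [ 0.4606 -0.3793] [0.092 0.031] 62.6 mean [ 0.4607 -0.3786] ax 62.2  z95 [0.1214 0.1293]
small crown scene 360 rect [ 0.4603 -0.3818] [0.092 0.039] 62.4 mean [ 0.4652 -0.3813] ax 64.9  z95 [0.1196 0.1275]
lowarm top 342 rect [0.5935 0.1119] [0.111 0.212] 72.5 mean [0.5578 0.1197] ax 164.7  z95 [0.1744 0.1804]
lowarm scene 469 rect [0.6043 0.0996] [0.119 0.232] 66.3 mean [0.5883 0.1002] ax 149.8  z95 [0.1693 0.17
[... 306 characters left out ...]
.7  z95 [0.2497 0.254 ]
tallarm scene 295 rect [ 0.5517 -0.1484] [0.022 0.139] 61.4 mean [ 0.5655 -0.1558] ax 150.7  z95 [0.2494 0.253 ]
tallbase top 841 rect [ 0.577  -0.1577] [0.186 0.17 ] 6.6 mean [ 0.5578 -0.145 ] ax 152.6  z95 [0.0194 0.0249]
tallbase scene 877 rect [ 0.5723 -0.0998] [0.195 0.161] 60.8 mean [ 0.5721 -0.1507] ax -161.2  z95 [0.0194 0.0234]
cup1 [ 0.356 -0.085  0.008] [0.469 0.032 0.06 ]
cup2 [ 0.303 -0.223  0.008] [ 0.413 -0.113  0.061]
bowl [ 0.563 -0.045  0.008] [0.632 0.033 0.057]
note [0.281 0.084 0.008] [0.451 0.226 0.036]
plant [ 0.641 -0.096  0.008] [0.83  0.078 0.187]
frame [ 0.671 -0.455  0.008] [ 0.794 -0.275  0.169]
vase [0.676 0.265 0.008] [0.835 0.435 0.296]
```

```bash
cat > m2.py <<'E'
from h import *
z=np.load("top.npz");Q=z["Q"];s=np.load("scene.npz")["Q"].reshape(-1,3)
def rect(P,n):
    c,wh,a=cv2.minAreaRect(P[:,:2].astype(np.float32)); print(n,len(P),np.round(c,4),np.round(wh,3),round(a,1))
P=Q[180:240,205:262].reshape(-1,3);P=P[(P[:,2]>.162)&(P[:,2]<.185)&(P[:,0]<.64)&(P[:,1]>.06)]
P=P[(P[:,0]<.62)|(P[:,1]>.1)];rect(P,"low top")
P=s[(s[:,2]>.162)&(s[:,2]<.185)&(s[:,0]<.63)&(s[:,0]>.46)&(s[:,1]>.075)&(s[:,1]<.2)];rect(P,"low scene")
for n,y in(("low",(.07,.2)),("tall",(-.23,-.09))):
    P=s[(s[:,2]>.06)&(s[:,2]<.14)&(s[:,0]<.64)&(s[:,0]>.47)&(s[:,1]>y[0])&(s[:,1]<y[1])];print(n,"post",np.median(P,0))
o=robot.observe();print(o["tool_pos"],o["tool_rot"],o["opening"],o["time"],o["contact_force"])
E
python3 m2.py
```

```text
low top 301 [0.5419 0.1298] [0.135 0.023] 31.1
low scene 286 [0.5412 0.1262] [0.134 0.023] 30.6
low post [0.59490893 0.15010464 0.10226645]
tall post [ 0.60830461 -0.18030287  0.10243527]
[0.15437263 0.50142967 0.2401208 ] [-3.14021799e+00 -1.96870399e-04  2.84277461e+00] 0.09181861823514241 0.1 [ 0.45312984  0.46541871 -0.18105708]
```

```bash
python3 -m handwheel '[0,0,40,0,0.8, 20,-5,30,0,0.8, 40,-12,0,0.09,0.8, 40,-12,0,0.1,0.8, 40,-12,0,0.1,0.8, 40,-12,0,0.1,0.8, 40,-12,0,0.1,0.8, 40,-12,0,0.07,0.8]' 30
python3 -m handwheel '[40,-12,0,0,0.8, 30,-10,0,0,0.8, 15,-6,0,0,0.8, 0,0,0,0,0.8, 0,0,0,0,0.8]'
python3 -c "
from h import *
o=robot.observe();print(o['tool_pos'],o['tool_rot'],o['qpos'])"
```

```text
time: 0.9
tool_pos: [0.416, 0.4239, 0.3103]
tool_rot: [-3.141, -0.001, -2.877]
contact_force: [0.4, 0.4, 0.3]
opening: 0.0733
grip_force: 0.0
time: 1.4
tool_pos: [0.4985, 0.3972, 0.3105]
tool_rot: [3.141, -0.001, -2.88]
contact_force: [0.5, 0.9, 0.5]
opening: 0.0737
grip_force: 0.0
[0.49848328 0.3971994  0.31048803] [ 3.14119770e+00 -1.20814752e-03 -2.88004915e+00] [ 5.52293472e-01  5.24453904e-01  1.04633369e+00  7.24720214e-04
  1.57184927e+00 -1.28004574e+00]
```

```bash
cat > w.py <<'E'
import sys
from h import *
x,y,r,zt=map(float,sys.argv[1:5])   # expected centre, radius, top height
o=robot.observe();im,d,Q=cloud("wrist");cv2.imwrite(f"pics/w{o['time']:.2f}.png",im)
P=Q.reshape(-1,3);P=P[(np.hypot(P[:,0]-x,P[:,1]-y)<r)]
print(f"pics/w{o['time']:.2f}.png",o["tool_pos"],o["tool_rot"][2],o["qpos"].round(2) if hasattr(o["qpos"],"round") else o["qpos"])
P=P[(P[:,2]>zt-.012)&(P[:,2]<zt+.015)];print(len(P))
if len(P)>10:
    c,wh,a=cv2.minAreaRect(P[:,:2].astype(np.float32));print(np.round(c,4),np.round(wh,3),round(a,1),"z pct",np.percentile(P[:,2],[50,90,98]).round(4))
E
python3 w.py .51 .395 .08 .195
```

```text
pics/w1.40.png [0.49848328 0.3971994  0.31048803] -2.88004914841121 [ 0.55  0.52  1.05  0.    1.57 -1.28]
2914
[0.5093 0.399 ] [0.08 0.03] 16.2 z pct [0.1928 0.1958 0.1965]
```

```bash
python3 -m handwheel '[11,0,-20,0.01,0.8, 0,0,-35,0,0.8, 0,0,-30,0,0.8, 0,0,-20,0,0.8, 0,0,-9,0,0.8, 0,0,0,0,0.8, 0,0,0,0,0.8]' 30
python3 -c "
from h import *
im,d=eyes.read_camera('wrist');cv2.imwrite('pics/g1.png',im);o=robot.observe();print(o['tool_pos'])"
```

```text
time: 2.15
tool_pos: [0.5104, 0.3975, 0.1983]
tool_rot: [3.141, 0.002, -2.87]
contact_force: [-0.4, 0.0, -0.0]
opening: 0.0735
grip_force: 0.0
[0.51074442 0.39750116 0.19855665]
```

View pics/g1.png

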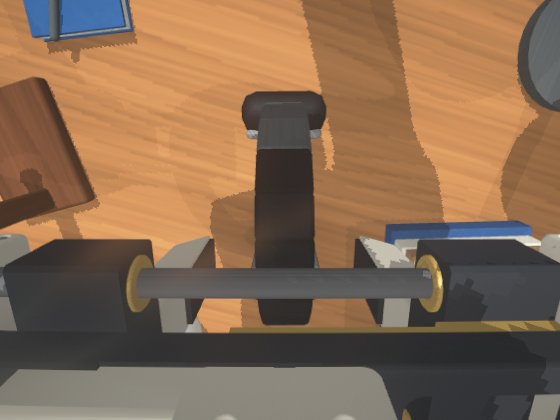

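The band at column 285 is centred between the fingers (about 212 and 357). I'll lower slightly, close and test-lift.

```bash
python3 -m handwheel '[0,0,-3,0,0.8, 0,0,0,0,0.25, 0,0,0,0,0.2, 0,0,0,0,0.2, 0,0,0,0,0.2, 0,0,0,0,0.2, 0,0,0,0,0.2]' 40
python3 -m handwheel '[0,0,10,0,0.2, 0,0,10,0,0.2, 0,0,20,0,0.2, 0,0,0,0,0.2, 0,0,0,0,0.2]'
python3 -c "
from h import *
im,d,Q=cloud('scene');P=Q.reshape(-1,3);P=P[(abs(P[:,0]-.51)<.14)&(abs(P[:,1]-.395)<.14)&(P[:,2]>.02)&(P[:,2]<.26)]
cv2.imwrite('pics/s1.png',cv2.resize(im[120:260,300:440],None,fx=3,fy=3));print(robot.observe()['tool_pos'],robot.observe()['torque'])"
```

```text
time: 2.9
tool_pos: [0.5105, 0.3968, 0.1937]
tool_rot: [3.141, -0.0, -2.87]
contact_force: [1.0, 0.9, 0.7]
opening: 0.0302
grip_force: 1.2
time: 3.4
tool_pos: [0.5107, 0.3968, 0.2341]
tool_rot: [3.141, 0.001, -2.87]
contact_force: [-0.5, -0.2, -3.7]
opening: 0.0296
grip_force: 40.0
[0.51027776 0.39660707 0.23324355] [0.05174089 0.05047229 0.00728369]
```

View pics/s1.png

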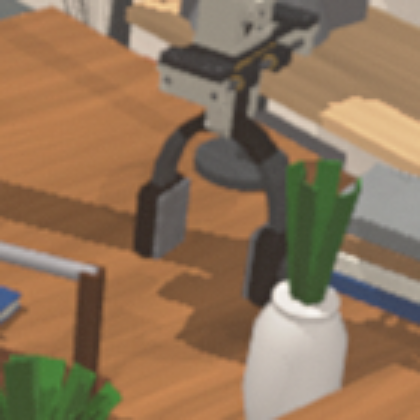

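```bash
python3 -m handwheel '[0,0,25,0,0.2, 0,0,35,-0.08,0.2, 0,0,40,-0.14,0.2, 0,0,40,-0.14,0.2, 0,0,35,-0.14,0.2, -5,-15,10,-0.14,0.2, -10,-30,0,-0.14,0.2, -11,-37,0,-0.14,0.2]'
python3 -m handwheel '[-11,-37,0,-0.14,0.2, -11,-37,0,-0.14,0.2, -11,-37,0,-0.14,0.2, -11,-37,0,-0.14,0.2, -11,-37,0,-0.14,0.2, -11,-37,0,-0.14,0.2, -11,-37,0,-0.14,0.2, -11,-37,0,-0.14,0.2]'
python3 -c "
from h import *
o=robot.observe();print(o['qpos'])"
```

```text
time: 4.25
tool_pos: [0.4842, 0.3146, 0.4171]
tool_rot: [-3.14, -0.001, 2.489]
contact_force: [0.6, -1.1, -4.0]
opening: 0.0296
grip_force: 40.0
time: 5.05
tool_pos: [0.3955, 0.0175, 0.418]
tool_rot: [-3.14, 0.0, 1.367]
contact_force: [1.4, -0.9, -3.1]
opening: 0.0299
grip_force: 40.0
[-1.49823360e-01  1.27336208e-02  1.45449757e+00 -1.09418970e-04
  1.67552538e+00  5.35990247e-02]
```

```bash
python3 -m handwheel '[0,-30,0,-0.12,0.2, 0,-20,-15,-0.09,0.2, 0,-5,-15,0,0.2, 0,0,0,0,0.2, 0,0,0,0,0.2]'
cat > held.py <<'E'
from h import *
import sys
x,y,r,lo,hi=map(float,sys.argv[1:])
for n in("top","scene"):
    im,d,Q=cloud(n);np.savez(f"{n}2.npz",im=im,Q=Q);P=Q.reshape(-1,3)
    P=P[(np.hypot(P[:,0]-x,P[:,1]-y)<r)&(P[:,2]>lo)&(P[:,2]<hi)];c,wh,a=cv2.minAreaRect(P[:,:2].astype(np.float32))
    print(n,len(P),np.round(c,4),np.round(wh,3),round(a,1),"min z",np.percentile(P[:,2],2))
o=robot.observe();print(o["tool_pos"],o["tool_rot"])
E
python3 held.py .38 -.07 .14 .15 .30
```

```text
time: 5.55
tool_pos: [0.3964, -0.036, 0.3886]
tool_rot: [-3.141, -0.0, 1.163]
contact_force: [0.1, 0.8, -2.5]
opening: 0.0296
grip_force: 40.0
top 124 [ 0.4675 -0.0307] [0.038 0.208] 25.9 min z 0.24257333797829966
scene 932 [ 0.4457 -0.0578] [0.182 0.167] 67.9 min z 0.2060901332910108
[ 0.39674696 -0.03579901  0.38931239] [ 3.14069465e+00 -2.43454107e-04  1.16376946e+00]
```

```bash
python3 -m handwheel '[-5,-9,-15,-0.05,0.2, -5,-8,-25,-0.057,0.2, 25,-14,-20,0,0.2, 35,-20,-20,0,0.2, 35,-20,-10,0,0.2, 35,-20,0,0,0.2, 25,-14,0,0,0.2, 0,0,0,0,0.2]'
python3 -m handwheel '[0,0,0,0,0.2, 0,0,0,0,0.2]'; python3 -c "
from h import *
im,d=eyes.read_camera('scene');cv2.imwrite('pics/s2.png',cv2.resize(im[170:310,150:350],None,fx=3,fy=3))
im,d=eyes.read_camera('wrist');cv2.imwrite('pics/w2.png',im);print(robot.observe()['contact_force'])"
```

```text
time: 6.45
tool_pos: [0.5444, -0.1424, 0.2979]
tool_rot: [3.141, 0.0, 1.056]
contact_force: [-0.3, 0.3, -3.4]
opening: 0.0296
grip_force: 40.0
time: 6.65
tool_pos: [0.5411, -0.1404, 0.2991]
tool_rot: [-3.141, -0.0, 1.057]
contact_force: [-0.5, 0.7, -2.9]
opening: 0.0299
grip_force: 40.0
[-0.86289815 -0.48404029 -2.99533363]
```

View pics/s2.png

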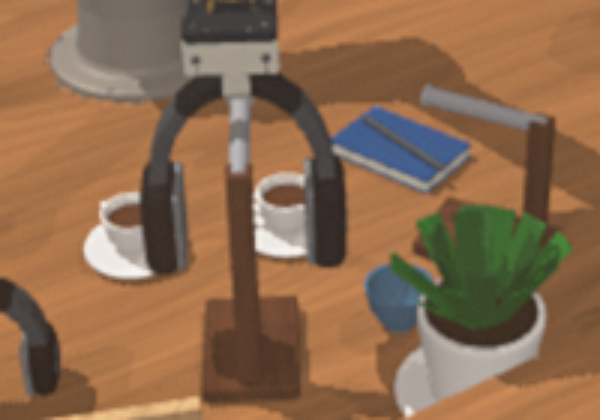

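The large headset straddles the tall arm (post top at 240,170; cups at 165 and 325). Lowering gently.

```bash
python3 -m handwheel '[5,-3,-8,0,0.2, 0,0,-10,0,0.2, 0,0,-6,0,0.2, 0,0,-4,0,0.2, 0,0,-2,0,0.2, 0,0,0,0,0.2, 0,0,0,0,0.2]'
python3 -m handwheel '[0,0,-1,0,0.2, 0,0,-1,0,0.2, 0,0,0,0,0.2]'
```

```text
time: 7.45
tool_pos: [0.5466, -0.1443, 0.269]
tool_rot: [3.141, -0.0, 1.056]
contact_force: [0.1, -0.3, -3.0]
opening: 0.0296
grip_force: 40.0
time: 7.75
tool_pos: [0.5465, -0.1442, 0.2667]
tool_rot: [3.142, 0.0, 1.056]
contact_force: [0.8, 0.1, -2.9]
opening: 0.0299
grip_force: 40.0
```

```bash
python3 -m handwheel '[0,0,-1,0,0.2, 0,0,0,0,0.2, 0,0,0,0,0.2]'
python3 -m handwheel '[0,0,-1,0,0.2, 0,0,0,0,0.2, 0,0,0,0,0.2]'
```

```text
time: 8.05
tool_pos: [0.5465, -0.1442, 0.2657]
tool_rot: [3.142, 0.0, 1.056]
contact_force: [0.1, 0.4, -3.3]
opening: 0.0295
grip_force: 40.0
time: 8.35
tool_pos: [0.5465, -0.1442, 0.2647]
tool_rot: [3.142, 0.0, 1.056]
contact_force: [0.5, -0.3, -3.1]
opening: 0.0297
grip_force: 40.0
```

```bash
python3 -m handwheel '[0,0,-1,0,0.2, 0,0,0,0,0.2, 0,0,0,0,0.2]' | grep -E "pos|force"
python3 -m handwheel '[0,0,-1,0,0.2, 0,0,0,0,0.2, 0,0,0,0,0.2]'| grep -E "pos|force"
```

```text
tool_pos: [0.5465, -0.1442, 0.2646]
contact_force: [-2.1, 0.6, 5.4]
grip_force: 40.0
tool_pos: [0.5466, -0.1442, 0.2645]
contact_force: [-3.5, 1.9, 11.5]
grip_force: 40.0
```

Contact at TCP 0.2645, as expected. I'll ease off and open.

```bash
python3 -m handwheel '[0,0,1,0,0.2, 0,0,0,0,0.36, 0,0,0,0,0.4, 0,0,0,0,0.48, 0,0,0,0,0.55, 0,0,0,0,0.55]' 
python3 -m handwheel '[0,0,3,0,0.55, 0,0,8,0,0.55, 0,0,20,0,0.55, 0,0,30,0,0.55, 0,0,30,0,0.55, 0,0,0,0,0.55]'; python3 held.py .547 -.144 .11 .255 .29; python3 -c "
from h import *
im=np.load('scene2.npz')['im'];cv2.imwrite('pics/s3.png',cv2.resize(im[170:310,150:350],None,fx=3,fy=3))"
```

```text
time: 9.55
tool_pos: [0.5468, -0.1444, 0.2641]
tool_rot: [3.141, -0.0, 1.056]
contact_force: [0.7, -0.1, 5.5]
opening: 0.0497
grip_force: 2.7
time: 10.15
tool_pos: [0.5476, -0.1446, 0.3593]
tool_rot: [3.134, -0.001, 1.056]
contact_force: [-0.3, 0.5, -0.1]
opening: 0.0505
grip_force: 0.0Traceback (most recent call last):
  File "held.py", line 7, in <module>
    print(n,len(P),np.round(c,4),np.round(wh,3),round(a,1),"min z",np.percentile(P[:,2],2))
                                                                   ~~~~~~~~~~~~~^^^^^^^^^^
    return _quantile_unchecked(
        a, q, axis, out, overwrite_input, method, keepdims, weights)
    return _ureduce(a,
                    func=_quantile_ureduce_func,
    ...<5 lines>...
                    overwrite_input=overwrite_input,
                    method=method)
    r = func(a, **kwargs)
    result = _quantile(arr,
                       quantiles=q,
    ...<2 lines>...
                       out=out,
                       weights=wgt)
    slices_having_nans = np.isnan(arr[-1, ...])
                                  ~~~^^^^^^^^^
IndexError: index -1 is out of bounds for axis 0 with size 0
```

View pics/s3.png

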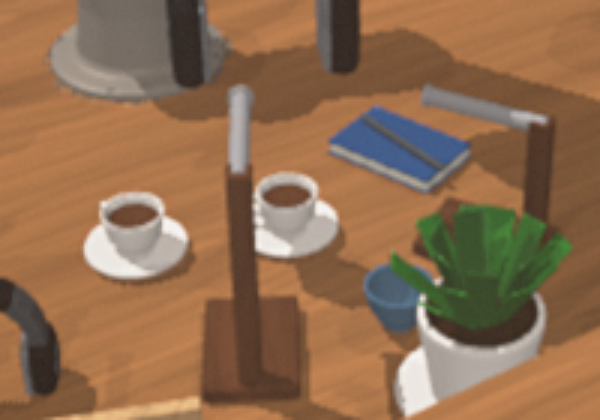

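That file was stale (from before the slide), so I'll take a fresh look.

```bash
python3 -c "
from h import *
im,d,Q=cloud('scene');cv2.imwrite('pics/s4.png',cv2.resize(im[170:310,150:350],None,fx=3,fy=3))
P=Q.reshape(-1,3);P=P[(np.hypot(P[:,0]-.547,P[:,1]+.144)<.13)]
t=P[(P[:,2]>.256)&(P[:,2]<.28)];print(t.mean(0),np.percentile(t[:,2],98),len(t))
a=np.array([.870,-.493]);n=np.array([.493,.87]);r=P[:,:2]-[.547,-.144];l=r@n
for s in(-1,1):
  k=(abs(s*l-.075)<.03)&(P[:,2]>.03)&(P[:,2]<.3);print(s,'bottom z',np.percentile(P[k,2],3),'along',np.percentile(r[k]@a,[5,95]))
"
```

```text
[ 0.54965256 -0.14774733  0.26296689] 0.2691880722791817 245
-1 bottom z 0.08535020414894834 along [-0.01191755  0.03336827]
1 bottom z 0.08494920650336578 along [-0.01078801  0.0324263 ]
```

View pics/s4.png

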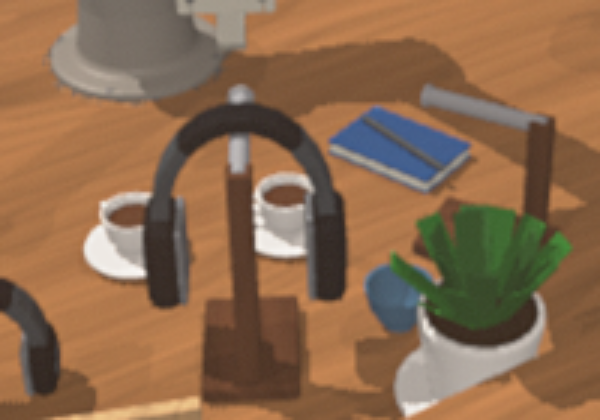

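The large pair hangs level across the tall arm with the cups free. Now the small one.

```bash
python3 -m handwheel '[-12,-36,0,0,0.8, -15,-40,0,0.01,0.8, -15,-40,0,0.01,0.8, -15,-40,-10,0.015,0.8, -15,-40,-30,0,0.8, -15,-38,-40,0,0.8, 0,0,-40,0,0.8, 0,0,0,0,0.8]' 40
python3 -m handwheel '[0,0,0,0,0.8, 0,0,0,0,0.8]'; python3 w.py .46 -.38 .08 .125
```

```text
time: 11.05
tool_pos: [0.4588, -0.3701, 0.2338]
tool_rot: [-3.128, -0.005, 1.089]
contact_force: [-0.2, 0.9, -0.0]
opening: 0.0734
grip_force: 0.0
time: 11.25
tool_pos: [0.4631, -0.3717, 0.2432]
tool_rot: [3.138, 0.001, 1.092]
contact_force: [0.7, -0.0, 0.6]
opening: 0.0735
grip_force: 0.0
pics/w11.25.png [ 0.46314092 -0.37170468  0.24319986] 1.092048203806196 [-0.81  0.47  1.32  0.    1.35 -0.33]
2841
[ 0.4603 -0.379 ] [0.08 0.03] 63.4 z pct [0.1226 0.1255 0.1262]
```

```bash
python3 -m handwheel '[-3,-8,-20,0.01,0.8, 0,0,-35,0,0.8, 0,0,-30,0,0.8, 0,0,-15,0,0.8, 0,0,-8,0,0.8, 0,0,-4,0,0.8, 0,0,0,0,0.8, 0,0,0,0,0.8]'
```

```text
time: 12.1
tool_pos: [0.4597, -0.3802, 0.1304]
tool_rot: [3.139, 0.001, 1.101]
contact_force: [0.4, 0.3, -0.1]
opening: 0.0733
grip_force: 0.0
```

```bash
python3 -m handwheel '[0,0,-6,0,0.8, 0,0,0,0,0.8, 0,0,0,0,0.25, 0,0,0,0,0.2, 0,0,0,0,0.2, 0,0,0,0,0.2, 0,0,0,0,0.2, 0,0,0,0,0.2]' 40
python3 -m handwheel '[0,0,0,0,0.2, 0,0,10,0,0.2, 0,0,10,0,0.2, 0,0,10,0,0.2, 0,0,0,0,0.2, 0,0,0,0,0.2]'
```

```text
time: 12.9
tool_pos: [0.4591, -0.3798, 0.1231]
tool_rot: [3.141, 0.0, 1.101]
contact_force: [0.3, -1.1, 0.5]
opening: 0.0299
grip_force: 1.0
time: 13.5
tool_pos: [0.4592, -0.3799, 0.1535]
tool_rot: [3.141, 0.0, 1.101]
contact_force: [0.2, -0.1, -1.3]
opening: 0.0297
grip_force: 40.0
```

```bash
python3 -m handwheel '[0,0,25,0,0.2, 0,0,40,0,0.2, 0,0,40,0,0.2, 0,0,40,0,0.2, -10,20,40,0,0.2, -14,36,30,0.05,0.2, -14,38,10,0.1,0.2, -14,38,0,0.1,0.2]'
python3 -m handwheel '[-14,38,0,0.1,0.2, -14,38,0,0.1,0.2, -4,38,0,0.1,0.2, 0,38,0,0.1,0.2, 0,38,0,0.1,0.2, 0,38,0,0.1,0.2, 0,36,0,0.1,0.2, 0,0,0,0.06,0.2]'
python3 -m handwheel '[0,0,0,0,0.2, 0,0,0,0,0.2]'
```

```text
time: 14.3
tool_pos: [0.4067, -0.2468, 0.3795]
tool_rot: [3.139, 0.001, 1.354]
contact_force: [1.6, 0.5, -1.9]
opening: 0.0298
grip_force: 40.0
time: 15.1
tool_pos: [0.3743, 0.0197, 0.3779]
tool_rot: [3.141, -0.002, 2.12]
contact_force: [-0.3, -0.3, -1.8]
opening: 0.0296
grip_force: 40.0
time: 15.3
tool_pos: [0.3749, 0.016, 0.3778]
tool_rot: [-3.141, -0.0, 2.109]
contact_force: [0.8, -0.3, -1.3]
opening: 0.0296
grip_force: 40.0
```

```bash
python3 -m handwheel '[-5,9,-30,0,0.2, 0,0,-40,0,0.2, 30,18,-40,0,0.2, 35,21,-28,0,0.2, 35,21,0,0,0.2, 35,21,0,0,0.2, 31,19,0,0,0.2, 0,0,0,0,0.2]'
python3 -m handwheel '[0,0,0,0,0.2, 0,0,0,0,0.2]'; python3 -c "
from h import *
im,d=eyes.read_camera('scene');cv2.imwrite('pics/s5.png',cv2.resize(im[170:310,200:400],None,fx=3,fy=3))"
```

```text
time: 16.1
tool_pos: [0.5374, 0.1248, 0.2409]
tool_rot: [3.141, -0.0, 2.109]
contact_force: [1.1, 0.6, -1.6]
opening: 0.0294
grip_force: 40.0
time: 16.3
tool_pos: [0.5335, 0.123, 0.2421]
tool_rot: [-3.14, -0.0, 2.109]
contact_force: [0.2, 1.4, -1.7]
opening: 0.03
grip_force: 40.0
```

View pics/s5.png

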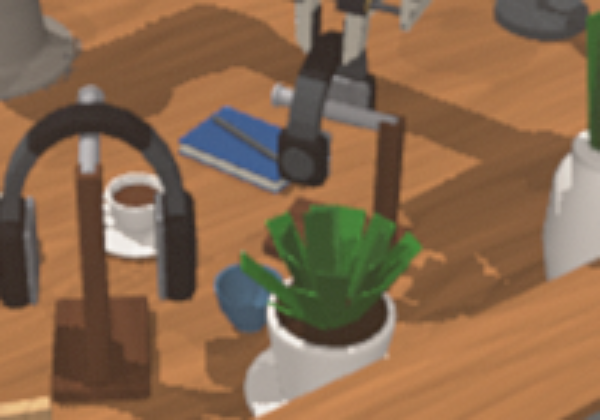

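The small pair straddles the low arm (near cup at 303,160, arm behind it). Lowering.

```bash
python3 -m handwheel '[2,1,-10,0,0.2, 0,0,-15,0,0.2, 0,0,-12,0,0.2, 0,0,-8,0,0.2, 0,0,-4,0,0.2, 0,0,0,0,0.2, 0,0,0,0,0.2]'| grep -E "pos|force"
python3 -m handwheel '[0,0,-1,0,0.2, 0,0,0,0,0.2, 0,0,0,0,0.2]'| grep -E "pos|force"
python3 -m handwheel '[0,0,-1,0,0.2, 0,0,0,0,0.2, 0,0,0,0,0.2]'| grep -E "pos|force"
```

```text
tool_pos: [0.5365, 0.1252, 0.1938]
contact_force: [-0.5, 1.3, -1.0]
grip_force: 40.0
tool_pos: [0.5364, 0.1252, 0.1926]
contact_force: [-0.3, -1.1, -1.0]
grip_force: 40.0
tool_pos: [0.5363, 0.1252, 0.1914]
contact_force: [-0.3, 0.2, -2.5]
grip_force: 40.0
```

```bash
python3 -m handwheel '[0,0,-1,0,0.2, 0,0,0,0,0.2, 0,0,0,0,0.2]'| grep -E "pos|force"
python3 -m handwheel '[0,0,-1,0,0.2, 0,0,0,0,0.2, 0,0,0,0,0.2]'| grep -E "pos|force"
```

```text
tool_pos: [0.5362, 0.1251, 0.1903]
contact_force: [-0.1, -0.3, -1.4]
grip_force: 40.0
tool_pos: [0.5363, 0.1251, 0.1894]
contact_force: [-0.1, 0.4, -1.6]
grip_force: 40.0
```

```bash
python3 -m handwheel '[0,0,-1,0,0.2, 0,0,0,0,0.2, 0,0,0,0,0.2]'| grep -E "pos|force"
python3 -m handwheel '[0,0,-0.5,0,0.2, 0,0,0,0,0.2, 0,0,0,0,0.2]'| grep -E "pos|force"
```

```text
tool_pos: [0.5363, 0.1252, 0.189]
contact_force: [-1.8, -0.8, 4.2]
grip_force: 43.3
tool_pos: [0.5364, 0.1252, 0.1889]
contact_force: [-3.4, -0.2, 8.2]
grip_force: 44.8
```

Contact. Releasing.

```bash
python3 -m handwheel '[0,0,1,0,0.2, 0,0,0,0,0.36, 0,0,0,0,0.4, 0,0,0,0,0.48, 0,0,0,0,0.55, 0,0,0,0,0.55]' | grep -E "pos|force|open"
python3 -m handwheel '[0,0,3,0,0.55, 0,0,8,0,0.55, 0,0,20,0,0.55, 0,0,30,0,0.55, -10,-6,40,0,0.55, -30,0,40,0,0.55, -40,0,20,0,0.55, 0,0,0,0,0.55]'
python3 -m handwheel '[-40,0,0,0,0.55, -20,0,0,0,0.55, 0,0,0,0,0.55, 0,0,0,0,0.55, 0,0,0,0,0.55, 0,0,0,0,0.55]'
python3 -c "
from h import *
im,d,Q=cloud('scene');cv2.imwrite('pics/s6.png',cv2.resize(im[130:340,90:370],(800,600)))
im,d,Q=cloud('top');P=Q.reshape(-1,3)
for x,y,lo in((.547,-.144,.256),(.536,.125,.181)):
  t=P[(np.hypot(P[:,0]-x,P[:,1]-y)<.07)&(P[:,2]>lo)&(P[:,2]<lo+.025)];c,wh,a=cv2.minAreaRect(t[:,:2].astype(np.float32));print(c,wh,a,np.percentile(t[:,2],98))
P0=np.load('top.npz')['Q']
for n,b in dict(cup1=(262,300,232,268),cup2=(308,345,248,285),bowl=(262,288,180,204),note=(203,248,238,293)).items():
  print(n,[np.nanmean(A[b[2]:b[3],b[0]:b[1]][A[b[2]:b[3],b[0]:b[1],2]>.012],0).round(3) for A in(P0,Q)])
print(robot.observe()['time'])"
```

```text
tool_pos: [0.5365, 0.1251, 0.1891]
contact_force: [0.2, -0.1, 3.7]
opening: 0.0503
grip_force: 2.2
time: 20.25
tool_pos: [0.4538, 0.1195, 0.3543]
tool_rot: [3.136, 0.002, 2.112]
contact_force: [0.2, -0.1, -0.4]
opening: 0.0502
grip_force: 0.0
time: 20.85
tool_pos: [0.3971, 0.1191, 0.3495]
tool_rot: [-3.141, -0.0, 2.11]
contact_force: [0.3, 0.6, -0.2]
opening: 0.0505
grip_force: 0.0
(0.5419345498085022, -0.144092857837677) (0.08346648514270782, 0.07216109335422516) 11.447345733642578 0.27218949199384274
(0.5445853471755981, 0.13496333360671997) (0.08363794535398483, 0.07831081002950668) 71.05622100830078 0.19582298588213873
cup1 [array([ 0.413, -0.024,  0.034]), array([ 0.413, -0.025,  0.034])]
cup2 [array([ 0.357, -0.172,  0.033]), array([ 0.358, -0.172,  0.033])]
bowl [array([ 0.597, -0.009,  0.034]), array([ 0.597, -0.009,  0.034])]
note [array([0.357, 0.151, 0.02 ]), array([0.402, 0.085, 0.654])]
20.95
```

View pics/s6.png

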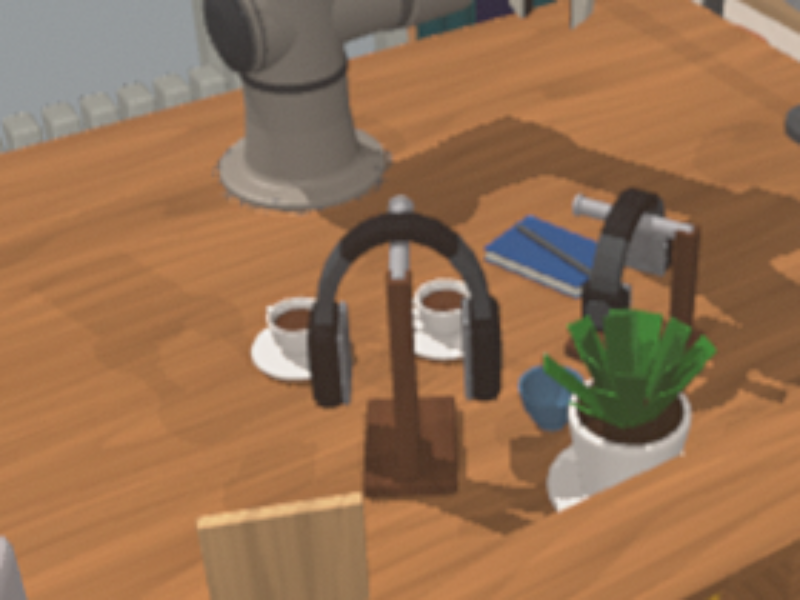

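Both pairs hang across their arms (large band at 400,225, small at 630,205). The cups and bowl measure as unmoved, and the gripper is clear.

```bash
python3 -c "
from cell import robot
print(robot.hand_in())"
```

```text
the job is handed in; nothing more can be done
None
```

Both headsets are hung, the large pair on the tall stand and then the small pair on the low one, and the job was handed in at about 21 s; the cups and bowl measured unmoved, while the notebook, plants and picture were only checked by eye where the last picture showed them (the vase was out of frame).

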